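# Knock out a seized cross pin and brush the socket clean

### The job

The steel cross pin in the post-socket casting clamped on the fixture plate is stuck: take the drift punch from the rubber mat and drive the pin right out from its plain end, so that it drops into the grey catch tray, then lay the punch back on the mat. Then take the tube brush from its can, scrub the socket with two full strokes up and down, touching its floor each time, and stand the brush back in the can. Leave the other things on the bench where they are.

Things in the scene. Friction and masses are not known exactly. Their poses are not given: they have to be found in the camera images.
- casting: Fixed. Aluminium post-socket casting clamped on a steel plate 210 (x) by 70 (y) by 15. Origin: centre of the plate's underside, on the bench, z up. Centred on it, an upright octagonal socket, open at the top: 54 across the flats inside, walls 5, floor at z 25, rim at z 115. A flange (100 by 68, top z 25) under it; on each x side a strap clamp, out to x 95, top z 55.
- hole_plain (a point): Mouth of the cross bore in the plain-side boss, at (0, -43, 85) in the casting's frame, with its axes. The bore, 13 diameter, runs straight through along the casting's y in two bosses 30 square, at y -27 to -43 and y +27 to +49 (the outer 6 of the latter a counterbore of 20). The pin's plain end lies 3 inside this mouth; drive it from here towards +y.
- hole_exit (a point): Centre of the counterbore's mouth on the head side, at (0, +49, 85) in the casting's frame, where the pin comes out.
- socket_floor (a point): Centre of the socket's inner floor, at (0, 0, 25) in the casting's frame, with the casting's axes.
- socket_mouth (a point): Centre of the socket's open rim, at (0, 0, 115) in the casting's frame.
- pin: Steel pin, 88 long, 84 g: shank 12 diameter, flat head 18 by 5 at its +y end. Origin: mid-length on its axis, y to the head. Starts across the socket along the casting's +y, head sunk 1 in the counterbore, barring the socket. Seized: 8 to 16 N of steady push to +y slides it, and it stops when the push stops. Pushed about 83 it is free and falls; push 20 further to be sure.
- pin_end (a point): Centre of the pin's plain end, where the punch pushes: 44 from the pin's origin along its -y.
- tray: Loose grey plastic catch tray on the bench against the fixture plate's head side, under the exit, 150 (x) by 160 (y) by 24 high, walls and floor 3 thick, 0.7 kg. Origin: centre of its underside.
- mat: Black rubber mat fixed to the bench, 110 (x) by 270 (y) by 3 thick. Origin: centre of its underside.
- punch: Steel drift punch, 237 long, 190 g, lying on the mat, its axis 10 above the bench. Origin: on its axis at its centre of mass, where to grip it; x to the tip. Dark octagonal body, 14 across the flats, from x -87 to +23; taper to +35; straight bright shank, 8 diameter, to the tip at +150 (narrowed to 6 at the end).
- punch_tip (a point): Centre of the punch's flat working tip, 150 ahead of the punch's origin along its x.
- can: Loose open steel can that holds the brush, 68 outside diameter, 64 inside, 75 high, floor 3 thick, 0.6 kg. Origin: centre of its underside, z up.
- brush: Tube brush, 185 long, 90 g, standing head down on the can's floor. Origin: centre of the head's flat lower end; z along the axis to the handle. Dark bristle head 47 diameter from z 0 to 75, of which only the inner 36 is stiff; wire stem 8 diameter to z 101; round wooden handle 18 diameter to z 185.
- brush_tip (a point): Centre of the brush head's lower end (the brush's origin).
- brush_grip (a point): Point on the handle's axis to grip from above, 160 above the lower end, 25 below the top.
- shell: Bystander: loose two-bay cast aluminium shell, about 155 by 85 by 38 high. Origin: centre of its underside.
- tape: Bystander: roll of brown packing tape lying flat, 100 diameter, 48 high. Origin: centre of its underside.
- tin: Bystander: closed grey tin without label, 64 diameter, 130 high, that changes places with the brush's can. Origin: centre of its underside.
- mallet: Bystander: rubber mallet lying down, head 48 diameter by 85, wooden handle to its -x, 215 long in all. Origin: under the head's centre.
- screwdriver: Bystander: black-handled screwdriver lying down. Origin: centre of its underside.
- cutter: Bystander: grey box cutter lying down, 170 by 24 by 16. Origin: centre of its underside.
Not all that is in view belongs to the job. What is shaped like the casting but orange or purple is not meant.

How it is judged (in metres and radians):
On the way, in this order (a step that is already met when the one before it is completed fails the run):
1. the punch, in the bore, is driving the pin and has moved it 20 mm (y of pin in the frame of casting above 0.024 m and y of punch_tip in the frame of casting above -0.03 m and contact force between punch and pin above 1 N), for 0.1 s.
2. the pin is right out and lies in the catch tray (x of pin in the frame of tray between -0.072 and 0.072 m and y of pin in the frame of tray between -0.077 and 0.077 m and z of pin in the frame of tray between 0 and 0.06 m and (y of pin_end in the frame of casting above 0.049 m or z of pin_end in the frame of casting below 0.074 m) and linear speed of pin below 0.05 m/s), for 0.2 s.
3. the brush is down on the socket's floor (horizontal distance between brush_tip and socket_floor below 0.02 m and z of brush_tip in the frame of socket_floor below 0.012 m), for 0.05 s.
4. the brush is drawn up more than half the socket's depth (horizontal distance between brush_tip and socket_floor below 0.02 m and z of brush_tip in the frame of socket_floor above 0.05 m), for 0.05 s.
5. the brush is down on the socket's floor again (all of step 3), for 0.05 s.
6. the brush is drawn up again (all of step 4), for 0.05 s.
At the end, for the whole second after the job is handed in: Pin wholly out of the boss and down in the tray (middle within its walls, under 60 mm up; it may lean on the casting); punch lying flat, grip point over the mat; brush head down in its can, within 15 mm of the floor, leaning under 0.3 rad, can upright; all at rest and released (all of step 2 and x of punch in the frame of mat between -0.055 and 0.055 m and y of punch in the frame of mat between -0.135 and 0.135 m and z of punch in the frame of mat between 0.005 and 0.018 m and angle between punch's own x axis and vertical between 1.45 and 1.69 rad and linear speed of each of punch, brush, can below 0.03 m/s and horizontal distance between brush_tip and can below 0.025 m and z of brush_tip in the frame of can between -0.002 and 0.015 m and angle between brush's own z axis and vertical below 0.3 rad and angle between can's own z axis and vertical below 0.1 rad); the robot touches nothing.
It fails at once if another thing on the bench (shell, tape, tin, mallet, screwdriver, cutter) is moved more than 25 mm (distance of any of shell, tape, tin, mallet, screwdriver, cutter from where it was at the start of the episode above 0.025 m).
It also fails if it takes over 64 s, if anything falls off the work surface, if the arm or the gripper's body presses on something with over 40 N, if the wrist force passes 120 N, or if a joint passes its speed limit or range.

### The arm

A 6-joint arm with a two-finger parallel gripper is mounted at the origin on the work surface. World frame = base frame: x ahead of the robot, y to its left, z up, the work surface at z = 0. Lengths are in m, angles in degrees, forces in N, time in s.
With the tool pointing down it reaches from about 0.375 to 0.9 m from the base axis. Payload 3.1 kg.
Tool frame: the origin (TCP) lies on the centre line of the jaws, within the pads' length; the fingertips stand 22 mm ahead of it and the grasp point (between the pads) lies 3 mm ahead of it; z points along the fingers, y is the line along which they close (so a half turn about z gives the same grasp; the last joint's range is limited). The gripper opens to 87 mm and grips with 3 to 60 N. Pads are 19 mm wide; open, the fingers measure 117 mm over their backs; the gripper's body (75 mm by 190 mm) begins 51 mm behind the grasp point.
Start: joints at [59.158, 30.224, 82.088, -0, 67.689, -10.227], TCP at [0.22, 0.585, 0.214] pointing down, gripper open.
Joint ranges: [-176.69, 176.69], [-43.24, 126.21], [12.49, 139.97], [-82, 262], [0, 151.66], [-163.58, 163.58]. Speed limits (degrees/s): [159.86, 159.86, 180, 180, 180, 180].

### API

Orientations are given as a 3x3 rotation matrix whose columns are the frame's x, y, z axes.
In Python, from rig import * gives the robot as it stands.
- The arm moves only by the shell command python3 -m jog 'ROWS'. ROWS is text: rows parted by semicolons, each of 7 numbers parted by spaces: the shift along the tool's x, y, z in mm, then the turn, a rotation vector about the tool's x, y, z in rad, then the finger opening in mm, from 0 to 87. In form: tx ty tz ax ay az fingers; .... A call has 1 to 12 rows; each row shifts and turns the commanded pose from where the row before left it, along the tool's axes as they then stand; what a row does not reach is not made up. A row lasts 1/8 s, in which the tool goes at most 62.5 mm and 10.7 degrees, less where a joint would pass 70% of its speed; a pose out of reach is approached as far as the arm can. A call with a gripper value outside its range is refused whole. The fingers move at their own pace and stop on an object; the grip force is fixed at half the most. Time passes only in rows, so rows that do not move let the fingers close. It gives the time, the measured TCP pose, the force, the opening and the grip force at its end, in the units of the state.
- read_state(): the state, without advancing time (a new reading comes with each control period).
- capture(name): name is "scene" or "top"; returns a dict with "color" (420x560x3 uint8, red, green, blue), "camera_matrix" (3x3 intrinsics, pixels), "R" (3x3) and "t" (3): a world point X has camera coordinates R X + t. Camera axes: x right, y down, z forward; pixel columns grow to the right and rows downward; lengths in m; the calibration is good to about 2 mm. A picture is of the moment at which its call begins. There is no depth.
- hand_in(): hands the job in; it is judged then, once.
Trained networks look in the newest picture that a camera, given by its name, has taken for a name from the list of things; names that differ only in an ending like _2 or _b are one class to them, and where a whole thing is asked for, a point or a joint stands for the part that bears it (a point fixed in the world has none). Each returns a list of dicts, best first, with "conf" (0 to 1); they miss things now and then, are a little off and sometimes report something else, mostly with a low value. They report only what shows in the picture. A call takes as long as a camera call. They do not tell look-alikes from the thing itself.
- find_in(camera, target): "at" ([x, y, z] in m, in world coordinates, good to about 4 mm: the middle of the surface that is visible of it).
- trace(camera, target): "pixels" (420x560 bool, what is visible of it).
- place_of(camera, target): "at" ([x, y, z] in m, in world coordinates, good to about 4 mm: a listed point, or the origin of a listed thing).
The state is a dict: "time_s": time; "joint_positions": joint angles; "qvel": joint speeds; "tau": joint torques, N m; "position": TCP position; "tcp_rot": TCP orientation; "force": force on the tool from outside, world axes, zero at the start; "moment": the same for the moment, N m; "opening": opening from 0.0 (shut) to 1.0 (fully open); "grasp_force": force on a finger pad.
Only numpy, scipy, OpenCV 4.12 (cv2) and the standard library are available. Lean on these libraries where they do the work, as an engineer would, in place of code of your own. Each camera call takes 0.05 s, during which the arm holds its last target. There are 200 camera calls.

## Working session

There is one attempt and no reset: what is moved stays moved. The work goes in short steps, Python scripts to look and compute and a shell command to move; the robot and the scene stay as the last step left them, time stands still between calls to the robot, and variables do not carry over. Pictures are saved under pics/ and viewed, at most 10 in all, crops included, and the job is handed in when it is done.

```bash
ls; mkdir -p pics; python3 - <<'E'
from rig import *
import cv2,numpy as np
for c in("scene","top"):
    d=capture(c); cv2.imwrite(f"pics/{c}0.png",d["color"][:,:,::-1])
    print(c,np.round(d["camera_matrix"],1).tolist(),np.round(d["R"],3).tolist(),np.round(d["t"],3).tolist())
    for n in["casting","hole_plain","hole_exit","socket_mouth","pin","tray","mat","punch","punch_tip","can","brush","brush_grip","shell","tape","tin","mallet","screwdriver","cutter"]:
        try:print(n,[(np.round(r["at"],3).tolist(),round(r["conf"],2)) for r in place_of(c,n)][:4])
        except Exception as e: print(n,e)
s=read_state();print(s["time_s"],np.round(s["tcp_rot"],3).tolist(),s["position"],s["opening"])
E
```

```text
pics
scene [[434.7, 0.0, 288.4], [0.0, 434.7, 213.1], [0.0, 0.0, 1.0]] [[-0.892, 0.451, -0.001], [0.266, 0.524, -0.809], [-0.365, -0.722, -0.588]] [0.466, -0.044, 1.672]
casting [([0.327, 0.137, -0.002], 0.94), ([0.56, -0.028, -0.0], 0.91), ([0.266, 0.394, -0.003], 0.68)]
hole_plain [([0.315, 0.095, 0.09], 0.95), ([0.265, 0.351, 0.087], 0.76), ([0.556, -0.067, 0.08], 0.73)]
hole_exit [([0.346, 0.184, 0.083], 0.91), ([0.567, 0.019, 0.085], 0.77), ([0.27, 0.444, 0.085], 0.63)]
socket_mouth [([0.272, 0.391, 0.112], 0.73), ([0.329, 0.138, 0.114], 0.65), ([0.566, -0.03, 0.115], 0.6)]
pin [([0.563, -0.024, 0.088], 0.53), ([0.44, 0.32, 0.004], 0.35)]
tray [([0.585, 0.091, 0.001], 0.62), ([0.701, -0.398, 0.002], 0.22)]
mat [([0.476, -0.287, 0.002], 0.71)]
punch [([0.479, -0.279, 0.012], 0.6)]
punch_tip [([0.47, -0.132, 0.011], 0.48)]
can [([0.438, 0.316, -0.004], 0.95)]
brush [([0.44, 0.32, 0.005], 0.7)]
brush_grip [([0.443, 0.316, 0.164], 0.77), ([0.564, -0.026, 0.024], 0.49)]
shell [([0.687, -0.213, -0.002], 0.87), ([0.772, -0.039, 0.002], 0.17)]
tape [([0.475, -0.288, 0.0], 0.69), ([0.698
[... 1230 characters left out ...]
, 0.325, -0.003], 0.54)]
punch_tip [([0.474, -0.127, 0.01], 0.89)]
can [([0.447, 0.319, 0.003], 0.66)]
brush [([0.441, 0.322, 0.001], 0.95)]
brush_grip [([0.444, 0.319, 0.163], 0.87)]
shell [([0.689, -0.212, -0.001], 0.65), ([0.441, 0.323, 0.004], 0.57), ([0.556, -0.067, 0.086], 0.22)]
tape [([0.702, -0.407, 0.0], 0.93)]
tin [([0.578, 0.327, -0.002], 0.64), ([0.44, 0.316, 0.163], 0.45), ([0.511, 0.422, 0.001], 0.37)]
mallet [([0.774, 0.174, -0.002], 0.59)]
screwdriver [([0.51, 0.423, -0.002], 0.58), ([0.487, -0.279, 0.006], 0.22)]
cutter [([0.775, -0.045, -0.001], 0.92)]
1.9 [[-0.936, 0.352, 0.0], [0.352, 0.936, -0.0], [-0.0, -0.0, -1.0]] [0.22002198 0.58496643 0.21365799] 0.9975358768715422
```

View pics/scene0.png

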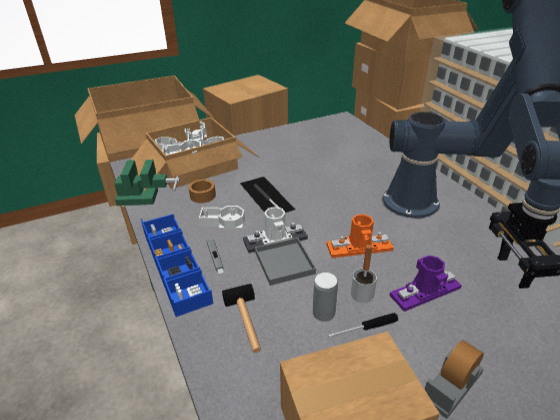

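View pics/top0.png

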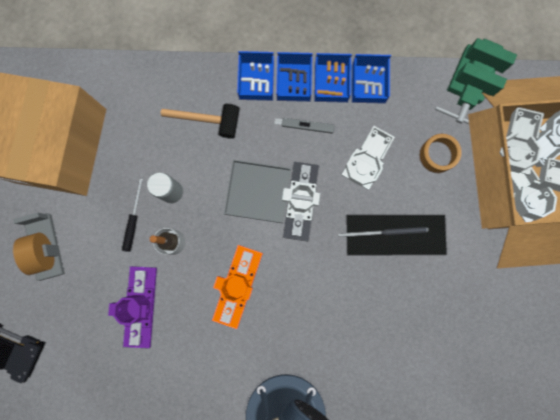

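The pictures match the network results. The bare casting is at top (300,200), with the tray to its left at (255,190). The punch is on the mat at (390,232), tip left, and the brush can is at (166,240). The orange and purple look-alikes are at (235,290) and (135,305). Next I refine the yaw and positions.

```bash
cat > h.py <<'E'
from rig import *
import cv2,numpy as np
def ray(d,uv,z):
    K,R,t=d["camera_matrix"],np.array(d["R"]),np.array(d["t"])
    c=-R.T@t; v=R.T@np.linalg.solve(K,[uv[0],uv[1],1]); return c+v*(z-c[2])/v[2]
def proj(d,X):
    p=np.array(d["R"])@np.array(X)+np.array(d["t"]); p=np.array(d["camera_matrix"])@p; return p[:2]/p[2]
def crop(d,u,v,w,h,s,name,marks=()):
    im=d["color"][:,:,::-1].copy()
    im=cv2.resize(im[v:v+h,u:u+w],None,fx=s,fy=s,interpolation=cv2.INTER_CUBIC)
    for X in marks:
        p=(proj(d,X)-[u,v]+.5)*s; cv2.drawMarker(im,tuple(int(a) for a in p),(0,0,255),cv2.MARKER_CROSS,10,1)
    cv2.imwrite("pics/"+name,im)
def st():
    s=read_state(); print(s["time_s"],np.round(s["position"],4),np.round(s["tcp_rot"],3).tolist(),"F",np.round(s["force"],1),round(s["opening"],3),round(s["grasp_force"],1)); return s
E
python3 - <<'E'
from h import *
d=capture("top")
for n,z in(("tray",0.024),("punch",0.01),("casting",0.015)):
    for r in trace("top",n)[:3]:
        m=r["pixels"].astype(np.uint8); ys,xs=np.nonzero(m)
        W=np.array([ray(d,(x,y),z)[:2] for x,y in zip(xs,ys)],np.float32)
        c,wh,a=cv2.minAreaRect(W); (vx,vy,_,_)=cv2.fitLine(W,cv2.DIST_L2,0,.01,.01).ravel()
        print(n,round(r["conf"],2),len(xs),np.round(c,4),np.round(wh,4),round(a,2),"axis",np.degrees(np.arctan2(vy,vx)).round(2),"mean",W.mean(0).round(4))
yaw=np.radians(-8);C=np.array([.562,-.028,0]);Rz=np.array([[np.cos(yaw),-np.sin(yaw),0],[np.sin(yaw),np.cos(yaw),0],[0,0,1]])
P=[(sx*.105,sy*.035,.015) for sx in(-1,1) for sy in(-1,1)]+[(0,-.043,.1),(0,.049,.1),(0,0,.115)]
crop(d,215,140,130,110,6,"top1.png",[C+Rz@p for p in P])
E
```

```text
tray 0.94 3264 [0.5839 0.0911] [0.1611 0.1523] 82.81 axis 81.48 mean [0.5834 0.0924]
tray 0.66 80 [ 0.5691 -0.0282] [0.0497 0.0115] 83.28 axis 82.83 mean [ 0.5689 -0.0284]
punch 0.66 323 [ 0.4825 -0.2503] [0.0139 0.2355] 4.85 axis -84.92 mean [ 0.4839 -0.2695]
casting 0.79 2720 [0.2679 0.4148] [0.1244 0.213 ] 88.5 axis -3.49 mean [0.265  0.3999]
casting 0.77 2245 [0.3307 0.1455] [0.1003 0.2081] 72.17 axis -17.45 mean [0.3267 0.1395]
casting 0.65 1994 [ 0.561 -0.025] [0.0983 0.2103] 83.46 axis -6.8 mean [ 0.5597 -0.0263]
```

View pics/top1.png

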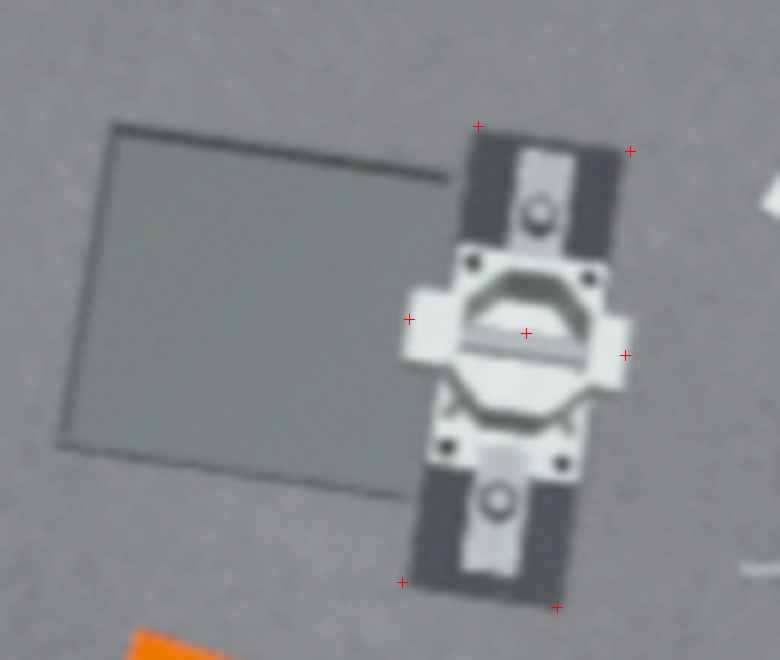

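```bash
python3 - <<'E'
from h import *
d=capture("top")
f=lambda p,z: ray(d,(p[0]/6+215-.5,p[1]/6+140-.5),z)[:2]
c=[f(p,.015) for p in((470,133),(622,150),(565,605),(410,583))]
print("plate",np.round(c,4).tolist(),np.mean(c,0).round(4))
for a,b in((3,0),(2,1)): v=c[b]-c[a];print(np.degrees(np.arctan2(v[1],v[0])),np.linalg.norm(v))
for a,b in((1,0),(2,3)): v=c[b]-c[a];print(np.degrees(np.arctan2(v[1],v[0]))-90,np.linalg.norm(v))
p=f((627,354),.1);q=f((406,325),.1);v=q-p
print("bosses",p,q,np.linalg.norm(v),np.degrees(np.arctan2(v[1],v[0]))-90)
# subpixel edges: fit pose by plate dark mask
g=cv2.cvtColor(d["color"],cv2.COLOR_RGB2GRAY)
# pixel peaks of punch: fit line over bright/dark using trace
m=trace("top","punch")[0]["pixels"]; ys,xs=np.nonzero(m); print("punch px x",xs.min(),xs.max())
W=np.array([ray(d,(x,y),.01) for x,y in zip(xs,ys)])
i=W[:,1].argmax(); j=W[:,1].argmin(); print("ends",W[W[:,1]>W[i,1]-.006].mean(0),W[W[:,1]<W[j,1]+.006].mean(0))
crop(d,330,205,125,60,6,"top2.png")
E
```

```text
plate [[0.6679, -0.0039], [0.6618, -0.0732], [0.4546, -0.0515], [0.4626, 0.018]] [ 0.5617 -0.0277]
-6.090467235696756 0.20647219983719436
-5.990103046180562 0.20837414687391873
-5.02082466109114 0.0695441816639692
-6.585069748099926 0.06989967333424134
bosses [ 0.55670677 -0.07100357] [0.56659812 0.02205385] 0.09358163248775232 -6.067358892914299
punch px x 338 426
ends [ 0.47125195 -0.13386107  0.01      ] [ 0.49161948 -0.36424889  0.01      ]
```

View pics/top2.png

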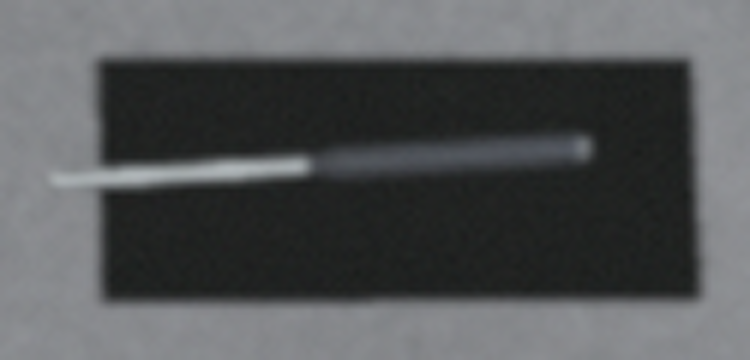

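The crop shows the punch lying on the mat, tip at crop (52,180) and butt at (590,148). I put the casting at (0.5615,-0.0275) with yaw -6.05°, and the punch origin at (0.484,-0.280) with its axis at 95°.

```bash
cat >> h.py <<'E'
C=np.array([.5615,-.0275,0]);YAW=np.radians(-6.05)
def W(x,y,z): # casting mm -> world m
    c,s=np.cos(YAW),np.sin(YAW); return C+np.array([c*x-s*y,s*x+c*y,z])/1000
def plan(wps,p=None,th=None,dec=1):
    """wps: (xyz m, theta deg of tool x, nrows, fingers); tool vertical"""
    s=read_state(); p=np.array(s["position"]) if p is None else np.array(p)
    if th is None: th=np.arctan2(s["tcp_rot"][1][0],s["tcp_rot"][0][0])
    for q,t,n,f in wps:
        t=th if t is None else np.radians(t); dt=(t-th+np.pi)%(2*np.pi)-np.pi; st_=(np.array(q)-p)/n; o=[]
        for i in range(n):
            x=np.array([np.cos(th),np.sin(th)]);y=np.array([np.sin(th),-np.cos(th)])
            o.append("%.*f %.*f %.*f 0 0 %.3f %g"%(dec,st_[:2]@x*1e3,dec,st_[:2]@y*1e3,dec,-st_[2]*1e3,-dt/n,f)); th+=dt/n
        p=np.array(q); print("; ".join(o))
E
python3 - <<'E'
from h import *
plan([((.45,.15,.30),95.05,9,87),((.484,-.280,.12),95.05,8,40),((.484,-.280,.027),95.05,4,40)],dec=0)
E
```

```text
-41 -36 -10 0 0 0.125 87; -45 -31 -10 0 0 0.125 87; -49 -25 -10 0 0 0.125 87; -51 -19 -10 0 0 0.125 87; -53 -12 -10 0 0 0.125 87; -54 -6 -10 0 0 0.125 87; -55 1 -10 0 0 0.125 87; -54 8 -10 0 0 0.125 87; -53 15 -10 0 0 0.125 87
-54 -0 22 0 0 0.000 40; -54 -0 22 0 0 0.000 40; -54 -0 22 0 0 0.000 40; -54 -0 22 0 0 0.000 40; -54 -0 22 0 0 0.000 40; -54 -0 22 0 0 0.000 40; -54 -0 22 0 0 0.000 40; -54 -0 22 0 0 0.000 40
0 0 23 0 0 0.000 40; 0 0 23 0 0 0.000 40; 0 0 23 0 0 0.000 40; 0 0 23 0 0 0.000 40
```

```bash
python3 -m jog '-41 -36 -10 0 0 0.125 87; -45 -31 -10 0 0 0.125 87; -49 -25 -10 0 0 0.125 87; -51 -19 -10 0 0 0.125 87; -53 -12 -10 0 0 0.125 87; -54 -6 -10 0 0 0.125 87; -55 1 -10 0 0 0.125 87; -54 8 -10 0 0 0.125 87; -53 15 -10 0 0 0.125 87' && python3 -m jog '-54 0 20 0 0 0 40; -54 0 20 0 0 0 40; -54 0 20 0 0 0 40; -54 0 20 0 0 0 40; -54 0 20 0 0 0 40; -54 0 20 0 0 0 40; -54 0 22 0 0 0 40; -54 0 22 0 0 0 40; 0 0 0 0 0 0 40; 0 0 0 0 0 0 40'; python3 - <<'E'
from h import *
plan([((.484,-.280,.027),95.05,4,40)])
E
```

```text
time_s: 3.32
position: [0.4496, 0.1478, 0.3043]
tcp_rot: [[-0.082, 0.997, 0.001], [0.997, 0.082, 0.0], [0.0, 0.001, -1.0]]
force: [0.3, 0.4, 0.4]
opening: 1.001
grasp_force: 0.0
time_s: 4.58
position: [0.4855, -0.2804, 0.1395]
tcp_rot: [[-0.085, 0.996, -0.001], [0.996, 0.085, 0.001], [0.001, -0.001, -1.0]]
force: [0.5, 0.7, 0.0]
opening: 0.465
grasp_force: 0.0
0.1 -0.4 28.1 0 0 -0.001 40; 0.1 -0.4 28.1 0 0 -0.001 40; 0.1 -0.4 28.1 0 0 -0.001 40; 0.1 -0.4 28.1 0 0 -0.001 40
```

```bash
python3 -m jog '0 0 30 0 0 0 40; 0 -1.5 30 0 0 0 40; 0 0 30 0 0 0 40; 0 0 15 0 0 0 40; 0 0 6 0 0 0 40; 0 0 0 0 0 0 40; 0 0 0 0 0 0 0; 0 0 0 0 0 0 0; 0 0 0 0 0 0 0; 0 0 0 0 0 0 0; 0 0 0 0 0 0 0'
```

```text
time_s: 5.95
position: [0.4845, -0.2811, 0.0287]
tcp_rot: [[-0.086, 0.996, 0.0], [0.996, 0.086, -0.0], [-0.0, 0.0, -1.0]]
force: [0.4, 0.2, -0.1]
opening: 0.029
grasp_force: 0.0
```

```bash
python3 - <<'E'
from h import *
st()
d=capture("top"); e=capture("scene")
print([ (r["at"],r["conf"]) for r in place_of("top","punch")+place_of("scene","punch")])
a=d["color"][190:270,320:460]; b=e["color"][160:240,210:350]
im=np.hstack([cv2.resize(x,None,fx=2.8,fy=2.8,interpolation=2) for x in(a,b)])
cv2.imwrite("pics/c1.png",im[:,:,::-1])
E
```

```text
5.95 [ 0.4845 -0.2811  0.0287] [[-0.086, 0.996, 0.0], [0.996, 0.086, -0.0], [-0.0, 0.0, -1.0]] F [ 0.4  0.2 -0.1] 0.029 0.0
[([0.4845, -0.283, 0.0107], 0.63)]
```

View pics/c1.png

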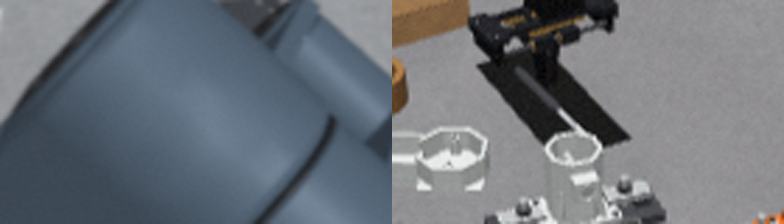

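```bash
python3 - <<'E'
from h import *
e=capture("scene")
t=np.array([.4845,-.2811,.0]);x=np.array([-.086,.996,0])
M=[t+[0,0,.0067], t+[0,0,.0287], t+x*.15+[0,0,.01], t-x*.087+[0,0,.01]]
print([proj(e,m).round(1).tolist() for m in M])
m=trace("scene","punch")
for r in m[:2]:
    ys,xs=np.nonzero(r["pixels"]); W_=np.array([ray(e,p,.01)[:2] for p in zip(xs,ys)]); l=cv2.fitLine(W_.astype(np.float32),2,0,.01,.01).ravel(); print(r["conf"],len(xs),W_[:,1].min(),W_[:,1].max(),np.degrees(np.arctan2(l[1],l[0])),l[2:]+l[:2]*((-.281-l[3])/l[1]))
crop(e,235,165,70,60,10,"c2.png",M)
E
```

```text
[[264.6, 195.8], [264.4, 191.0], [284.6, 214.4], [254.0, 184.9]]
0.6 128 -0.37397606880178236 -0.1922096294308513 -85.70232 [ 0.4841137 -0.281    ]
```

View pics/c2.png

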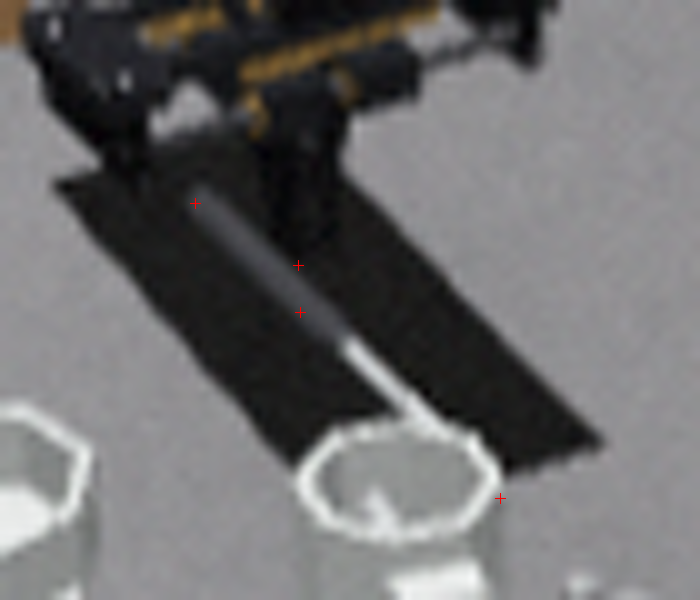

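The grasp missed. The punch lies where it was, and the fingertips show at crop (305,240), about 30 mm above where the state puts them. I'll check that against the first picture.

```bash
python3 - <<'E'
from h import *
e=capture("scene");s=st();print(np.round(s["joint_positions"],3),np.round(s["moment"],2),np.round(s["tau"],1))
R=np.array([[-0.936,0.352,0],[0.352,0.936,0],[0,0,-1.]]);p=np.array([.22,.585,.2137])
for z in(.022,-.01,-.048): print([proj(e,p+R@[0,y,z]).round(1).tolist() for y in(-.0435,-.0585,.0435,.0585)])
im=cv2.imread("pics/scene0.png"); crop({**e,"color":im[:,:,::-1].copy()},460,190,100,110,5,"c3.png",[p+R@[0,y,.022] for y in(-.0435,.0435)]+[p])
E
```

```text
6.3 [ 0.4845 -0.2811  0.0286] [[-0.086, 0.996, -0.0], [0.996, 0.086, 0.0], [0.0, -0.0, -1.0]] F [0.  1.  1.1] 0.004 0.0
[-41.549  41.109  99.191  -0.     39.703 -46.477] [-0.08  0.01  0.  ] [ -0.  -43.3  -9.    0.    0.1  -0. ]
[[499.1, 269.2], [496.1, 265.2], [517.5, 294.7], [520.9, 299.4]]
[[502.8, 259.7], [499.7, 255.7], [521.8, 285.0], [525.3, 289.7]]
[[507.3, 248.0], [504.1, 244.0], [527.1, 273.0], [530.8, 277.7]]
```

View pics/c3.png

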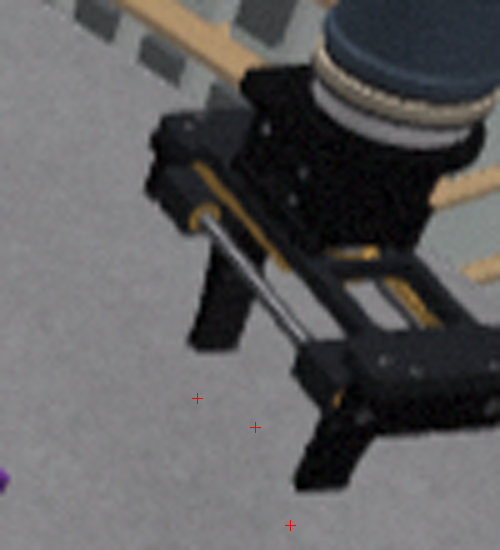

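The first picture shows the same thing: the fingertips at crop (215,348) and (322,488) sit about 29 mm behind where the TCP data puts them. I'll open, go lower and feel for the mat.

```bash
python3 -m jog '0 0 0 0 0 0 40; 0 0 0 0 0 0 40; 0 0 0 0 0 0 40; 0 0 8 0 0 0 40; 0 0 8 0 0 0 40; 0 0 6 0 0 0 40; 0 0 0 0 0 0 40'; python3 -m jog '0 0 2 0 0 0 40; 0 0 0 0 0 0 40'; python3 -m jog '0 0 2 0 0 0 40; 0 0 0 0 0 0 40'
```

```text
time_s: 7.18
position: [0.484, -0.2807, 0.0058]
tcp_rot: [[-0.086, 0.996, -0.001], [0.996, 0.086, 0.001], [0.001, -0.001, -1.0]]
force: [0.0, -0.5, -0.3]
opening: 0.456
grasp_force: 0.0
time_s: 7.42
position: [0.4845, -0.2811, 0.0047]
tcp_rot: [[-0.086, 0.996, 0.0], [0.996, 0.086, -0.0], [-0.0, 0.0, -1.0]]
force: [-0.7, -0.1, -0.3]
opening: 0.458
grasp_force: 0.0
time_s: 7.68
position: [0.4845, -0.281, 0.0026]
tcp_rot: [[-0.086, 0.996, -0.0], [0.996, 0.086, 0.0], [0.0, -0.0, -1.0]]
force: [-0.2, 0.2, 1.2]
opening: 0.462
grasp_force: 0.0
```

```bash
for i in 1; do python3 -m jog '0 0 2 0 0 0 40; 0 0 0 0 0 0 40'; done; python3 -m jog '0 0 2 0 0 0 40; 0 0 0 0 0 0 40'
```

```text
time_s: 7.92
position: [0.4844, -0.281, 0.0005]
tcp_rot: [[-0.086, 0.996, -0.0], [0.996, 0.086, 0.0], [0.0, -0.0, -1.0]]
force: [-0.6, -0.1, 0.2]
opening: 0.459
grasp_force: 0.0
time_s: 8.18
position: [0.4844, -0.281, -0.0015]
tcp_rot: [[-0.086, 0.996, -0.0], [0.996, 0.086, 0.0], [0.0, -0.0, -1.0]]
force: [0.4, -0.5, 0.9]
opening: 0.459
grasp_force: 0.0
```

```bash
python3 -m jog '0 0 1 0 0 0 40; 0 0 0 0 0 0 0; 0 0 0 0 0 0 0; 0 0 0 0 0 0 0; 0 0 0 0 0 0 0; 0 0 0 0 0 0 0'
```

```text
time_s: 8.93
position: [0.4846, -0.2811, -0.0023]
tcp_rot: [[-0.086, 0.996, 0.0], [0.996, 0.086, -0.0], [-0.0, 0.0, -1.0]]
force: [1.1, -0.2, -0.6]
opening: 0.154
grasp_force: 30.0
```

Gripped: the opening is 13.4 mm at 30 N, and the punch axis is 12.3 mm above the reported TCP. Now I lift and go to the approach pose.

```bash
python3 - <<'E'
from h import *
q=W(0,-215,0)
plan([((.4846,-.2811,.10),None,3,0),((q[0],q[1],.10),83.95,3,0),((q[0],q[1],.0727),83.95,1,0)])
E
```

```text
0.0 0.0 -34.1 0 0 -0.000 0; 0.0 0.0 -34.1 0 0 -0.000 0; 0.0 0.0 -34.1 0 0 -0.000 0
11.7 19.2 -0.0 0 0 0.064 0; 12.9 18.4 -0.0 0 0 0.064 0; 14.0 17.5 -0.0 0 0 0.064 0
0.0 0.0 27.3 0 0 -0.000 0
```

```bash
python3 -m jog '0 0 -25 0 0 0 0; 0 0 -40 0 0 0 0; 0 0 -36 0 0 0 0; 12 19 0 0 0 0.064 0; 13 18 0 0 0 0.064 0; 14 18 0 0 0 0.064 0; 0 0 15 0 0 0 0; 0 0 12 0 0 0 0; 0 0 0 0 0 0 0'; python3 - <<'E'
from h import *
s=st()
for c in("scene","top"):
    d=capture(c)
    for n in("punch_tip","punch","hole_plain"):
        print(c,n,[(np.round(r["at"],4).tolist(),round(r["conf"],2)) for r in place_of(c,n)][:3])
    if c=="top":
        a=d["color"][150:250,270:400]
        for r in trace(c,"punch")[:1]:
            ys,xs=np.nonzero(r["pixels"]); P=np.array([ray(d,p,.085)[:2] for p in zip(xs,ys)]); l=cv2.fitLine(P.astype(np.float32),2,0,.01,.01).ravel(); print(len(xs),P[:,1].min(),P[:,1].max(),np.degrees(np.arctan2(l[1],l[0])),l)
    else: a=d["color"][170:270,230:360]
    cv2.imwrite(f"pics/d_{c}.png",cv2.resize(a,None,fx=6,fy=6,interpolation=2)[:,:,::-1])
print(W(0,-43,85))
E
```

```text
time_s: 10.05
position: [0.5366, -0.2404, 0.0696]
tcp_rot: [[0.106, 0.994, -0.004], [0.994, -0.106, 0.003], [0.002, -0.004, -1.0]]
force: [-0.2, 0.2, -2.6]
opening: 0.153
grasp_force: 30.0
10.05 [ 0.5366 -0.2404  0.0696] [[0.106, 0.994, -0.004], [0.994, -0.106, 0.003], [0.002, -0.004, -1.0]] F [-0.2  0.2 -2.6] 0.153 30.0
scene punch_tip [([0.5549, -0.0859, 0.0826], 0.66)]
scene punch [([0.5338, -0.2397, 0.0849], 0.55), ([0.4413, 0.3167, 0.004], 0.47)]
scene hole_plain [([0.5566, -0.07, 0.081], 0.98), ([0.2651, 0.352, 0.0855], 0.92), ([0.314, 0.0981, 0.0877], 0.75)]
top punch_tip [([0.4415, 0.3141, 0.1692], 0.49)]
top punch []
top hole_plain [([0.3144, 0.0925, 0.0853], 0.94), ([0.2659, 0.3517, 0.0814], 0.67), ([0.5672, -0.0274, 0.0267], 0.64)]
28 -0.20734135819271915 -0.17167754540183608 86.5787 [ 0.05967748  0.9982177   0.54320323 -0.19123584]
[ 0.55696796 -0.0702605   0.085     ]
```

View pics/d_top.png

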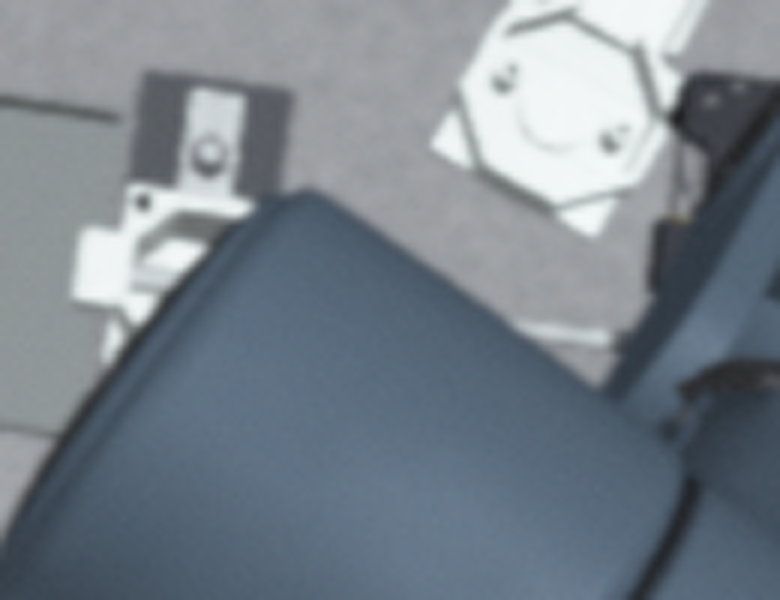

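The top view shows only a stretch of shank at crop (515–615,337), because the arm hides the rest. The scene network puts the tip at the right lateral position and height. I correct x and z, then check the tip in the scene camera against the bore axis.

```bash
python3 -m jog '0 1.5 -1.5 0 0 0 0; 0 0 0 0 0 0 0; 0 0 0 0 0 0 0'; python3 - <<'E'
from h import *
s=st()
q=np.linalg.inv(np.array([[np.cos(YAW),-np.sin(YAW),0],[np.sin(YAW),np.cos(YAW),0],[0,0,1]]))
for i in range(3):
    d=capture("scene")
    for n in("punch_tip","punch"):
        for r in place_of("scene",n)[:1]: print(n,np.round(1e3*q@(np.array(r["at"])-C),1),round(r["conf"],2))
print("tcp cast",np.round(1e3*q@(s["position"]-C),1))
K=W(0,-57,85)
crop(d,240,175,80,75,8,"e1.png",[W(0,-43,85),W(0,-53,85),W(0,-93,85),W(0,-143,85),W(0,-43,100)])
print([proj(d,W(0,y,85)).round(1).tolist() for y in(-43,-53,-143)])
E
```

```text
time_s: 10.88
position: [0.5403, -0.241, 0.0732]
tcp_rot: [[0.106, 0.994, 0.0], [0.994, -0.106, -0.0], [-0.0, 0.0, -1.0]]
force: [-0.0, 0.6, -2.1]
opening: 0.153
grasp_force: 30.0
10.875 [ 0.5403 -0.241   0.0732] [[0.106, 0.994, 0.0], [0.994, -0.106, -0.0], [-0.0, 0.0, -1.0]] F [-0.   0.6 -2.1] 0.153 30.0
punch_tip [ -0.7 -61.5  89. ] 0.51
punch_tip [  0.3 -61.2  87.3] 0.43
punch [-93.1 441.6  -2.3] 0.6
punch_tip [  1.1 -61.8  84.3] 0.62
punch [  -2.4 -215.8   86.3] 0.64
tcp cast [   1.4 -214.5   73.2]
[[269.9, 212.7], [269.0, 211.1], [260.9, 197.3]]
```

View pics/e1.png

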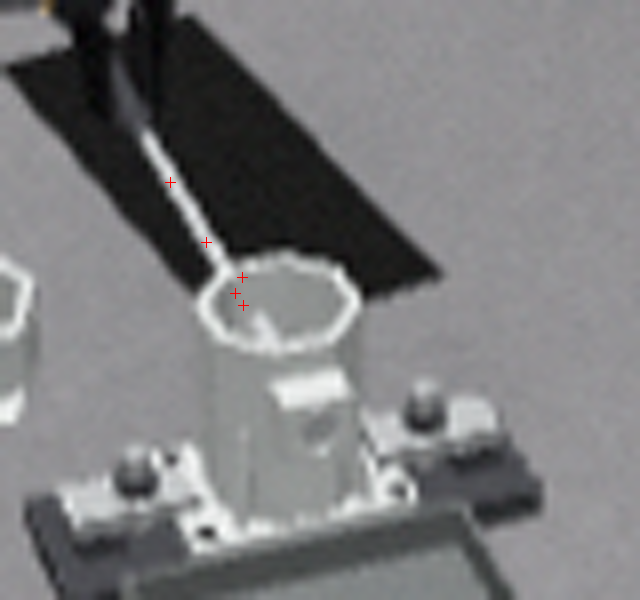

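The marks for the bore axis run along the shank, with the shank about 5 crop px (about 2 mm) to the right. I check the scene camera's own bias against the socket rim, whose outline I read as centred at crop (280,302), and the counterbore at (321,425).

```bash
python3 - <<'E'
from h import *
d=capture("scene")
f=lambda p:(proj(d,p)-[240,175]+.5)*8
for n,p in(("rim",W(0,0,115)),("exit",W(0,49,85)),("plateL",W(95,35,15)),("axis-93",W(0,-93,85)),("-1mm x",W(-2,-93,85)),("+z",W(0,-93,87))): print(n,f(p).round(1))
oc=[f(W(32*np.cos(a)/np.cos(np.pi/8),32*np.sin(a)/np.cos(np.pi/8),115)) for a in np.pi/8+np.arange(8)*np.pi/4]; oc=np.array(oc);print("rim box",oc.min(0),oc.max(0))
fl=[f(W(x,y,15)) for x,y in((105,35),(105,-35),(-105,35))];print("plate",np.round(fl,1))
g=cv2.cvtColor(d["color"],cv2.COLOR_RGB2GRAY).astype(int)
# shank centreline per row
for v in range(193,208):
    r=g[v,255:275]; w=np.clip(r-70,0,None); print(v,(w*np.arange(255,275)).sum()/max(w.sum(),1),end=" | ")
for y in(-143,-120,-93,-70): print(y,proj(d,W(0,y,85)).round(2))
E
```

```text
rim [275.4 304.2]
exit [317.  431.3]
plateL [ 89.5 597.1]
axis-93 [206.2 242.7]
-1mm x [210.6 241.7]
+z [206.  238.9]
rim box [190.73457111 255.43343385] [360.21597536 354.97331051]
plate [[ 66.  602.8]
 [ 19.2 501.6]
 [540.  487.9]]
193 258.5508474576271 | 194 259.1507936507937 | 195 259.9344827586207 | 196 260.4942965779468 | 197 260.9540636042403 | 198 261.5217391304348 | 199 262.00689655172414 | 200 262.9169435215947 | 201 263.4516129032258 | 202 262.9716088328076 | 203 261.85 | 204 261.57543103448273 | 205 261.61728395061726 | 206 261.90748898678413 | 207 265.3280521901211 | -143 [260.85 197.31]
-120 [262.86 200.72]
-93 [265.27 204.83]
-70 [267.38 208.42]
```

```bash
python3 -m jog '0 -1 0 0 0 0 0; 5 0 0 0 0 0 0; 5 0 0 0 0 0 0; 5 0 0 0 0 0 0; 2 0 0 0 0 0 0; 2 0 0 0 0 0 0;  0 0 0 0 0 0 0'; python3 -m jog '2 0 0 0 0 0 0; 1 0 0 0 0 0 0; 0 0 0 0 0 0 0'
```

```text
time_s: 12.25
position: [0.5412, -0.2219, 0.0731]
tcp_rot: [[0.106, 0.994, -0.0], [0.994, -0.106, -0.0], [-0.0, -0.0, -1.0]]
force: [0.3, 0.3, -2.7]
opening: 0.157
grasp_force: 30.0
time_s: 12.62
position: [0.5415, -0.219, 0.0731]
tcp_rot: [[0.106, 0.994, -0.0], [0.994, -0.106, 0.0], [0.0, -0.0, -1.0]]
force: [1.1, -0.2, -1.4]
opening: 0.159
grasp_force: 30.0
```

```bash
python3 -m jog '1 0 0 0 0 0 0; 1 0 0 0 0 0 0; 0 0 0 0 0 0 0'
```

```text
time_s: 13.0
position: [0.5421, -0.2182, 0.0734]
tcp_rot: [[0.105, 0.994, 0.001], [0.994, -0.105, -0.002], [-0.002, 0.001, -1.0]]
force: [-0.9, -5.2, -1.4]
opening: 0.149
grasp_force: 30.0
```

```bash
python3 -m jog '1 0 0 0 0 0 0; 1 0 0 0 0 0 0; 0 0 0 0 0 0 0'
```

```text
time_s: 13.38
position: [0.5429, -0.218, 0.0738]
tcp_rot: [[0.105, 0.995, 0.002], [0.994, -0.105, -0.005], [-0.005, 0.003, -1.0]]
force: [-1.1, -9.0, -1.0]
opening: 0.15
grasp_force: 30.0
```

```bash
python3 -m jog '1.5 0 0 0 0 0 0; 1.5 0 0 0 0 0 0; 0 0 0 0 0 0 0'; python3 - <<'E'
from h import *
st();d=capture("scene")
print([(np.round(r["at"],4).tolist(),r["conf"]) for n in("punch_tip","pin") for r in place_of("scene",n)[:2]])
E
```

```text
time_s: 13.75
position: [0.5433, -0.2152, 0.0738]
tcp_rot: [[0.105, 0.994, 0.003], [0.994, -0.105, -0.005], [-0.005, 0.003, -1.0]]
force: [-0.3, -8.2, -2.0]
opening: 0.155
grasp_force: 30.0
13.75 [ 0.5433 -0.2152  0.0738] [[0.105, 0.994, 0.003], [0.994, -0.105, -0.005], [-0.005, 0.003, -1.0]] F [-0.3 -8.2 -2. ] 0.155 30.0
[([0.5585, -0.0641, 0.087], 0.62), ([0.5622, -0.0251, 0.0846], 0.6)]
```

Steady 8 N while advancing, so the pin is sliding.

```bash
python3 -m jog '3 0 0 0 0 0 0; 3 0 0 0 0 0 0; 3 0 0 0 0 0 0; 3 0 0 0 0 0 0; 3 0 0 0 0 0 0; 3 0 0 0 0 0 0; 0 0 0 0 0 0 0'; python3 - <<'E'
from h import *
st();d=capture("scene")
q=np.array([[np.cos(YAW),-np.sin(YAW),0],[np.sin(YAW),np.cos(YAW),0],[0,0,1]]).T
for n in("punch_tip","pin","punch"):print(n,[(np.round(1e3*q@(r["at"]-C),1).tolist(),r["conf"]) for r in place_of("scene",n)[:2]])
E
```

```text
time_s: 14.78
position: [0.545, -0.1966, 0.0737]
tcp_rot: [[0.105, 0.994, 0.002], [0.994, -0.105, -0.004], [-0.004, 0.003, -1.0]]
force: [-0.9, -7.1, -1.9]
opening: 0.154
grasp_force: 30.0
14.775 [ 0.545  -0.1966  0.0737] [[0.105, 0.994, 0.002], [0.994, -0.105, -0.004], [-0.004, 0.003, -1.0]] F [-0.9 -7.1 -1.9] 0.154 30.0
punch_tip [([-1.9, -15.8, 83.9], 0.62)]
pin [([2.9, 18.5, 85.1], 0.56), ([-0.1, -0.8, 111.7], 0.41)]
punch [([1.3, -171.3, 88.6], 0.52)]
```

```bash
python3 -m jog '3 0 0 0 0 0 0; 3 0 0 0 0 0 0; 3 0 0 0 0 0 0; 4 0 0 0 0 0 0; 4 0 0 0 0 0 0; 4 0 0 0 0 0 0; 4 0 0 0 0 0 0; 4 0 0 0 0 0 0; 4 0 0 0 0 0 0; 4 0 0 0 0 0 0; 3 0 0 0 0 0 0; 0 0 0 0 0 0 0'; python3 - <<'E'
from h import *
s=st();d=capture("scene")
q=np.array([[np.cos(YAW),-np.sin(YAW),0],[np.sin(YAW),np.cos(YAW),0],[0,0,1]]).T
print(np.round(1e3*q@(s["position"]-C),1))
for n in("punch_tip","pin","punch"):print(n,[(np.round(1e3*q@(r["at"]-C),1).tolist(),r["conf"]) for r in place_of("scene",n)[:2]])
E
```

```text
time_s: 16.48
position: [0.5494, -0.1572, 0.0738]
tcp_rot: [[0.105, 0.994, 0.002], [0.994, -0.105, -0.005], [-0.004, 0.003, -1.0]]
force: [-1.1, -8.6, -1.6]
opening: 0.156
grasp_force: 30.0
16.475 [ 0.5494 -0.1572  0.0738] [[0.105, 0.994, 0.002], [0.994, -0.105, -0.005], [-0.004, 0.003, -1.0]] F [-1.1 -8.6 -1.6] 0.156 30.0
[   1.6 -130.2   73.8]
punch_tip [([3.2, 61.1, 79.8], 0.74)]
pin [([148.5, -170.7, -1.9], 0.74), ([-17.8, 350.0, -0.8], 0.61)]
punch [([-2.9, -131.1, 87.4], 0.54)]
```

```bash
python3 -m jog '4 0 0 0 0 0 0; 4 0 0 0 0 0 0; 4 0 0 0 0 0 0; 4 0 0 0 0 0 0; 4 0 0 0 0 0 0; 4 0 0 0 0 0 0; 4 0 0 0 0 0 0; 4 0 0 0 0 0 0; 4 0 0 0 0 0 0; 4 0 0 0 0 0 0; 3 0 0 0 0 0 0; 0 0 0 0 0 0 0'; python3 - <<'E'
from h import *
s=st();d=capture("scene")
q=np.array([[np.cos(YAW),-np.sin(YAW),0],[np.sin(YAW),np.cos(YAW),0],[0,0,1]]).T
print(np.round(1e3*q@(s["position"]-C),1))
for n in("punch_tip","pin","punch"):print(n,[(np.round(1e3*q@(r["at"]-C),1).tolist(),r["conf"]) for r in place_of("scene",n)[:2]])
E
```

```text
time_s: 18.18
position: [0.5532, -0.1124, 0.0733]
tcp_rot: [[0.105, 0.994, 0.001], [0.994, -0.105, -0.001], [-0.001, 0.001, -1.0]]
force: [-0.5, -4.5, -2.4]
opening: 0.157
grasp_force: 30.0
18.175 [ 0.5532 -0.1124  0.0733] [[0.105, 0.994, 0.001], [0.994, -0.105, -0.001], [-0.001, 0.001, -1.0]] F [-0.5 -4.5 -2.4] 0.157 30.0
[  0.7 -85.3  73.3]
punch_tip [([173.2, -356.7, 1.3], 0.33)]
pin [([1.8, 81.8, 45.7], 0.46)]
punch [([-2.5, -86.0, 88.7], 0.59)]
```

```bash
python3 -m jog '1 0 0 0 0 0 0; 0 0 0 0 0 0 0; -10 0 0 0 0 0 0; -20 0 0 0 0 0 0; -20 0 0 0 0 0 0; -25 0 0 0 0 0 0; -25 0 0 0 0 0 0; -30 0 0 0 0 0 0; -30 0 0 0 0 0 0'; python3 - <<'E'
from h import *
s=st();d=capture("scene")
q=np.array([[np.cos(YAW),-np.sin(YAW),0],[np.sin(YAW),np.cos(YAW),0],[0,0,1]]).T
for n in("punch_tip","pin","punch","tray","pin_end"):print(n,[(np.round(1e3*q@(r["at"]-C),1).tolist(),r["conf"]) for r in place_of("scene",n)[:2]])
a=d["color"][150:290,220:340]
cv2.imwrite("pics/f1.png",cv2.resize(a,None,fx=4.2,fy=4.2,interpolation=2)[:,:,::-1])
plan([((.49,-.281,.10),95.05,3,0),((.4846,-.281,-.0003),95.05,4,0)])
E
```

```text
time_s: 19.5
position: [0.5355, -0.2718, 0.0731]
tcp_rot: [[0.107, 0.994, 0.0], [0.994, -0.107, 0.0], [0.0, -0.0, -1.0]]
force: [0.5, -0.7, -1.3]
opening: 0.152
grasp_force: 30.0
19.5 [ 0.5355 -0.2718  0.0731] [[0.107, 0.994, 0.0], [0.994, -0.107, 0.0], [0.0, -0.0, -1.0]] F [ 0.5 -0.7 -1.3] 0.152 30.0
punch_tip [([-0.7, -93.1, 87.8], 0.44)]
pin [([1.2, 73.1, 46.3], 0.58), ([-153.8, 328.7, 162.7], 0.41)]
punch [([-1.2, -243.9, 87.6], 0.53), ([0.5, -39.3, 81.9], 0.19)]
tray [([13.1, 118.2, 0.2], 0.67)]
pin_end [([0.4, 54.8, 76.4], 0.54)]
-5.5 -14.7 -9.0 0 0 -0.065 0; -4.6 -15.0 -9.0 0 0 -0.065 0; -3.6 -15.3 -9.0 0 0 -0.065 0
0.1 -1.3 25.1 0 0 -0.000 0; 0.1 -1.3 25.1 0 0 -0.000 0; 0.1 -1.3 25.1 0 0 -0.000 0; 0.1 -1.3 25.1 0 0 -0.000 0
```

View pics/f1.png

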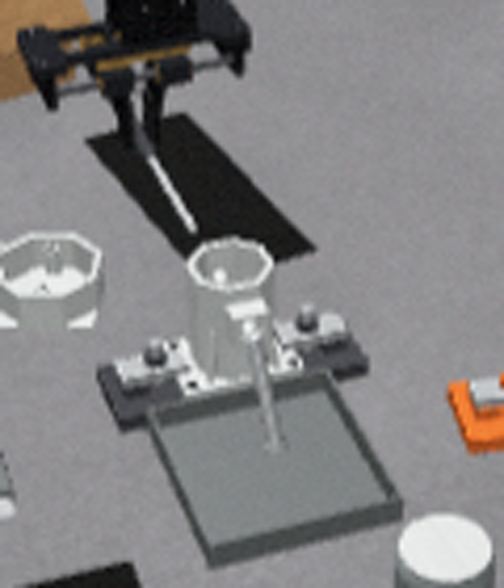

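The picture (my tenth) shows the pin leaning: its head is in the tray at (275,448) and its plain end rests against the boss face at (252,325). It is out of the bore. The punch is clear, so I lay it back on the mat.

```bash
python3 -m jog '-5 -15 -9 0 0 -0.065 0; -5 -15 -9 0 0 -0.065 0; -4 -15 -9 0 0 -0.065 0; 0 -1 25 0 0 0 0; 0 -1 25 0 0 0 0; 0 -1 25 0 0 0 0; 0 -2 15 0 0 0 0; 0 0 4 0 0 0 0; 0 0 0 0 0 0 0; 0 0 0 0 0 0 0'
```

```text
time_s: 21.05
position: [0.4862, -0.2827, 0.007]
tcp_rot: [[-0.089, 0.996, 0.001], [0.996, 0.089, -0.001], [-0.001, 0.001, -1.0]]
force: [1.0, -0.4, -1.5]
opening: 0.157
grasp_force: 30.0
```

```bash
python3 -m jog '0 0 5 0 0 0 0; 0 0 2 0 0 0 0; 0 0 1 0 0 0 0; 0 0 0 0 0 0 0'
```

```text
time_s: 21.55
position: [0.4855, -0.2823, -0.002]
tcp_rot: [[-0.089, 0.996, -0.0], [0.996, 0.089, 0.0], [0.0, -0.0, -1.0]]
force: [0.2, 1.0, -1.5]
opening: 0.155
grasp_force: 30.0
```

```bash
python3 -m jog '0 0 0 0 0 0 20; 0 0 0 0 0 0 40; 0 0 0 0 0 0 60; 0 0 -20 0 0 0 60; 0 0 -40 0 0 0 60; 0 0 -55 0 0 0 60; 10 0 -60 0 0 0 60; 20 0 -60 0 0 0 60; 40 0 -45 0 0 0 60; 55 0 -20 0 0 0 60; 60 0 0 0 0 0 60; 60 0 0 0 0 0 60'; python3 - <<'E'
from h import *
s=st()
plan([((.43,.20,.30),None,5,60)])
E
```

```text
time_s: 23.05
position: [0.4634, -0.0369, 0.2981]
tcp_rot: [[-0.088, 0.996, 0.002], [0.996, 0.088, -0.0], [-0.0, 0.002, -1.0]]
force: [0.8, 0.8, -0.0]
opening: 0.687
grasp_force: 0.0
23.05 [ 0.4634 -0.0369  0.2981] [[-0.088, 0.996, 0.002], [0.996, 0.088, -0.0], [-0.0, 0.002, -1.0]] F [ 0.8  0.8 -0. ] 0.687 0.0
47.8 -2.5 -0.4 0 0 -0.000 60; 47.8 -2.5 -0.4 0 0 -0.000 60; 47.8 -2.5 -0.4 0 0 -0.000 60; 47.8 -2.5 -0.4 0 0 -0.000 60; 47.8 -2.5 -0.4 0 0 -0.000 60
```

```bash
python3 -m jog '48 -2 0 0 0 0 60; 48 -2 0 0 0 0 60; 48 -2 0 0 0 0 60; 48 -2 0 0 0 0 60; 48 -2 0 0 0 0 60; 0 0 0 0 0 0 60'; python3 - <<'E'
from h import *
s=st()
q=np.array([[np.cos(YAW),-np.sin(YAW),0],[np.sin(YAW),np.cos(YAW),0],[0,0,1]]).T
for c in("scene","top"):
    d=capture(c)
    for n in("pin","pin_end"):print(c,n,[(np.round(1e3*q@(r["at"]-C),1).tolist(),round(r["conf"],2)) for r in place_of(c,n)[:2]])
    for n in("punch","punch_tip","brush_grip","brush","can"):print(c,n,[(np.round(r["at"],4).tolist(),round(r["conf"],2)) for r in place_of(c,n)[:2]])
E
```

```text
time_s: 23.8
position: [0.4314, 0.2022, 0.2975]
tcp_rot: [[-0.094, 0.996, -0.0], [0.996, 0.094, 0.001], [0.001, -0.0, -1.0]]
force: [0.1, -0.4, 0.3]
opening: 0.691
grasp_force: 0.0
23.8 [0.4314 0.2022 0.2975] [[-0.094, 0.996, -0.0], [0.996, 0.094, 0.001], [0.001, -0.0, -1.0]] F [ 0.1 -0.4  0.3] 0.691 0.0
scene pin [([0.7, 77.8, 43.9], 0.69)]
scene pin_end [([0.9, 56.8, 79.1], 0.68)]
scene punch [([0.4822, -0.2802, 0.0129], 0.64)]
scene punch_tip [([0.7756, -0.0404, 0.0027], 0.63), ([0.47, -0.1299, 0.0109], 0.45)]
scene brush_grip [([0.441, 0.3161, 0.161], 0.79)]
scene brush [([0.4368, 0.3218, 0.005], 0.77)]
scene can [([0.4398, 0.3152, -0.001], 0.95)]
top pin [([-1.2, 73.7, 43.0], 0.62)]
top pin_end [([-3.6, 53.4, 79.3], 0.51)]
top punch [([0.4859, -0.2816, 0.0076], 0.94)]
top punch_tip [([0.4703, -0.1293, 0.0081], 0.82), ([0.569, 0.0237, 0.0884], 0.31)]
top brush_grip [([0.5579, -0.0684, 0.0827], 0.65)]
top brush []
top can [([0.5782, 0.3277, -0.0015], 0.29), ([0.5565, -0.0704, 0.0823], 0.15)]
```

The pin end is at y ≈ +55 in the casting frame, so it is out, and the punch lies on the mat. Next is the brush.

```bash
python3 - <<'E'
from h import *
plan([((.4427,.3172,.23),95.4,3,60),((.4427,.3172,.137),95.4,4,60)])
E
```

```text
38.8 6.8 22.5 0 0 -0.002 60; 38.7 6.9 22.5 0 0 -0.002 60; 38.7 7.0 22.5 0 0 -0.002 60
0.0 0.0 23.2 0 0 -0.000 60; 0.0 0.0 23.2 0 0 -0.000 60; 0.0 0.0 23.2 0 0 -0.000 60; 0.0 0.0 23.2 0 0 -0.000 60
```

```bash
python3 -m jog '39 7 15 0 0 0 60; 39 7 15 0 0 0 60; 38 7 15 0 0 0 60; 0 0 0 0 0 0 60; 0 0 0 0 0 0 60'; python3 - <<'E'
from h import *
s=st(); d=capture("scene")
for n in("brush_grip","brush"):print(n,[(np.round(r["at"],4).tolist(),round(r["conf"],2)) for r in place_of("scene",n)[:2]])
plan([((.4427,.3172,.137),95.4,5,60)])
E
```

```text
time_s: 25.22
position: [0.4429, 0.3167, 0.2524]
tcp_rot: [[-0.089, 0.996, -0.0], [0.996, 0.089, -0.001], [-0.001, -0.0, -1.0]]
force: [0.1, -0.4, -0.2]
opening: 0.689
grasp_force: 0.0
25.225 [0.4429 0.3167 0.2524] [[-0.089, 0.996, -0.0], [0.996, 0.089, -0.001], [-0.001, -0.0, -1.0]] F [ 0.1 -0.4 -0.2] 0.689 0.0
brush_grip [([0.4432, 0.3155, 0.1616], 0.53)]
brush [([0.44, 0.3208, 0.0049], 0.87), ([0.5592, -0.0316, 0.1155], 0.52)]
0.2 -0.1 23.2 0 0 -0.001 60; 0.2 -0.1 23.2 0 0 -0.001 60; 0.2 -0.1 23.2 0 0 -0.001 60; 0.2 -0.1 23.2 0 0 -0.001 60; 0.2 -0.1 23.2 0 0 -0.001 60
```

```bash
python3 -m jog '0 0 30 0 0 0 60; 0 0 30 0 0 0 60; 0 0 30 0 0 0 60; 0 0 18 0 0 0 60; 0 0 7 0 0 0 60; 0 0 0 0 0 0 0; 0 0 0 0 0 0 0; 0 0 0 0 0 0 0; 0 0 0 0 0 0 0; 0 0 0 0 0 0 0; 0 0 0 0 0 0 0'
```

```text
time_s: 26.75
position: [0.4432, 0.3171, 0.1376]
tcp_rot: [[-0.089, 0.996, 0.0], [0.996, 0.089, 0.0], [0.0, 0.0, -1.0]]
force: [0.2, -0.6, 0.9]
opening: 0.2
grasp_force: 30.0
```

```bash
python3 -m jog '0 0 -20 0 0 0 0; 0 0 -40 0 0 0 0; 0 0 -45 0 0 0 0; 0 0 -45 0 0 0 0; 0 0 -5 0 0 0 0; 0 0 0 0 0 0 0'; python3 - <<'E'
from h import *
s=st()
for c in("scene","top"):
    d=capture(c)
    for n in("brush_grip","brush"):print(c,n,[(np.round(np.array(r["at"])-s["position"],4).tolist(),round(r["conf"],2)) for r in place_of(c,n)[:2]])
plan([((.5615,-.0275,.29),95.1,8,0)])
E
```

```text
time_s: 27.5
position: [0.4426, 0.3168, 0.2919]
tcp_rot: [[-0.089, 0.996, -0.001], [0.996, 0.089, -0.0], [-0.0, -0.001, -1.0]]
force: [-0.4, -0.2, -0.5]
opening: 0.201
grasp_force: 30.0
27.5 [0.4426 0.3168 0.2919] [[-0.089, 0.996, -0.001], [0.996, 0.089, -0.0], [-0.0, -0.001, -1.0]] F [-0.4 -0.2 -0.5] 0.201 30.0
scene brush_grip [([0.0019, -0.003, 0.024], 0.96)]
scene brush [([-0.0029, 0.0047, -0.1331], 0.77)]
top brush_grip [([-0.0028, 0.0003, 0.0257], 0.85)]
top brush [([-0.001, 0.0049, -0.1399], 0.97)]
-44.2 11.0 0.1 0 0 -0.000 0; -44.2 11.0 0.1 0 0 -0.000 0; -44.2 11.0 0.1 0 0 -0.000 0; -44.2 11.0 0.1 0 0 -0.000 0; -44.2 11.0 0.1 0 0 -0.000 0; -44.2 11.0 0.1 0 0 -0.000 0; -44.2 11.0 0.1 0 0 -0.000 0; -44.2 11.0 0.1 0 0 -0.000 0
```

```bash
python3 -m jog '-44 11 0 0 0 0 0; -45 11 0 0 0 0 0; -45 11 0 0 0 0 0; -45 11 0 0 0 0 0; -45 11 0 0 0 0 0; -45 11 0 0 0 0 0; -45 11 0 0 0 0 0; -43 12 0 0 0 0 0; 0 0 0 0 0 0 0; 0 0 0 0 0 0 0'; python3 - <<'E'
from h import *
s=st()
for c in("scene","top"):
    d=capture(c)
    for n in("brush_grip","brush","socket_mouth"):print(c,n,[(np.round(np.array(r["at"])-C,4).tolist(),round(r["conf"],2)) for r in place_of(c,n)[:3]])
plan([((.5630,-.0315,.25),95.1,1,0)])
E
```

```text
time_s: 29.05
position: [0.5628, -0.0302, 0.2917]
tcp_rot: [[-0.088, 0.996, -0.002], [0.996, 0.088, 0.001], [0.001, -0.002, -1.0]]
force: [-0.0, -0.1, -1.3]
opening: 0.199
grasp_force: 30.0
29.05 [ 0.5628 -0.0302  0.2917] [[-0.088, 0.996, -0.002], [0.996, 0.088, 0.001], [0.001, -0.002, -1.0]] F [-0.  -0.1 -1.3] 0.199 30.0
scene brush_grip [([0.0002, -0.0013, 0.3152], 0.67)]
scene brush [([-0.002, -0.001, 0.1599], 0.96)]
scene socket_mouth [([-0.2283, 0.1647, 0.1154], 0.92), ([0.0009, 0.0012, 0.1139], 0.82), ([-0.2916, 0.4193, 0.1119], 0.69)]
top brush_grip []
top brush [([0.0177, 0.3526, 0.0], 0.5)]
top socket_mouth [([-0.2935, 0.4206, 0.1151], 0.91), ([-0.2315, 0.1659, 0.1176], 0.72), ([-0.0027, -0.0009, 0.1162], 0.6)]
-1.5 -0.5 42.6 0 0 0.001 0
```

```bash
python3 -m jog '0 0 20 0 0 0 0; 0 0 20 0 0 0 0; 0 0 15 0 0 0 0; 0 0 15 0 0 0 0; 0 0 10 0 0 0 0; 0 0 0 0 0 0 0'
```

```text
time_s: 30.2
position: [0.5631, -0.0306, 0.2117]
tcp_rot: [[-0.089, 0.996, -0.002], [0.996, 0.089, 0.0], [0.001, -0.002, -1.0]]
force: [0.7, 0.5, 0.2]
opening: 0.202
grasp_force: 30.0
```

```bash
python3 -m jog '0 0 12 0 0 0 0; 0 0 12 0 0 0 0; 0 0 10 0 0 0 0; 0 0 6 0 0 0 0; 0 0 4 0 0 0 0; 0 0 2 0 0 0 0; 0 0 0 0 0 0 0'
```

```text
time_s: 31.08
position: [0.5636, -0.0306, 0.1665]
tcp_rot: [[-0.089, 0.996, 0.0], [0.996, 0.089, -0.0], [-0.0, 0.0, -1.0]]
force: [0.0, 0.0, -1.2]
opening: 0.195
grasp_force: 30.0
```

```bash
python3 -m jog '0 0 3 0 0 0 0; 0 0 2 0 0 0 0; 0 0 1 0 0 0 0; 0 0 0 0 0 0 0'
```

```text
time_s: 31.58
position: [0.5635, -0.0306, 0.1604]
tcp_rot: [[-0.089, 0.996, -0.0], [0.996, 0.089, 0.0], [0.0, -0.0, -1.0]]
force: [-0.2, -1.1, -1.5]
opening: 0.199
grasp_force: 30.0
```

```bash
python3 -m jog '0 0 1 0 0 0 0; 0 0 1 0 0 0 0; 0 0 0 0 0 0 0'
```

```text
time_s: 31.95
position: [0.5639, -0.0307, 0.1596]
tcp_rot: [[-0.089, 0.996, 0.001], [0.996, 0.089, -0.0], [-0.001, 0.001, -1.0]]
force: [-1.4, 0.7, 5.1]
opening: 0.199
grasp_force: 30.0
```

Floor contact is at 5 N, exactly at the predicted height. Now the strokes.

```bash
python3 -m jog '0 0 -15 0 0 0 0; 0 0 -20 0 0 0 0; 0 0 -20 0 0 0 0; 0 0 -20 0 0 0 0; 0 0 0 0 0 0 0; 0 0 0 0 0 0 0; 0 0 20 0 0 0 0; 0 0 20 0 0 0 0; 0 0 20 0 0 0 0; 0 0 10 0 0 0 0; 0 0 4 0 0 0 0; 0 0 0 0 0 0 0'; python3 -m jog '0 0 1 0 0 0 0; 0 0 0 0 0 0 0; 0 0 0 0 0 0 0'
```

```text
time_s: 33.45
position: [0.5638, -0.0307, 0.1598]
tcp_rot: [[-0.089, 0.996, 0.001], [0.996, 0.089, -0.0], [-0.0, 0.001, -1.0]]
force: [0.9, -0.1, 0.0]
opening: 0.196
grasp_force: 30.0
time_s: 33.83
position: [0.5641, -0.0308, 0.1596]
tcp_rot: [[-0.089, 0.996, 0.002], [0.996, 0.089, -0.001], [-0.001, 0.002, -1.0]]
force: [-0.9, 0.1, 5.2]
opening: 0.197
grasp_force: 30.0
```

```bash
python3 -m jog '0 0 -15 0 0 0 0; 0 0 -20 0 0 0 0; 0 0 -20 0 0 0 0; 0 0 -10 0 0 0 0; 0 0 0 0 0 0 0; 0 0 0 0 0 0 0; 0 0 -20 0 0 0 0; 0 0 -25 0 0 0 0; 0 0 -25 0 0 0 0; 0 0 0 0 0 0 0'; python3 - <<'E'
from h import *
s=st()
for c in("scene","top"):
    d=capture(c)
    for n in("brush_grip","brush"):print(c,n,[(np.round(np.array(r["at"])-s["position"],4).tolist(),round(r["conf"],2)) for r in place_of(c,n)[:2]])
    for n in("can","tin"):print(c,n,[(np.round(np.array(r["at"]),4).tolist(),round(r["conf"],2)) for r in place_of(c,n)[:2]])
    ts=trace(c,"can")
    for n in("pin_end","pin"):print(n,[(np.round(r["at"],4).tolist(),round(r["conf"],2)) for r in place_of(c,n)[:2]])
plan([((.4432,.3171,.2917),95.1,8,0)])
E
```

```text
time_s: 35.08
position: [0.5645, -0.0309, 0.2944]
tcp_rot: [[-0.089, 0.996, 0.003], [0.996, 0.089, -0.001], [-0.001, 0.003, -1.0]]
force: [0.0, 0.5, -1.1]
opening: 0.203
grasp_force: 30.0
35.075 [ 0.5645 -0.0309  0.2944] [[-0.089, 0.996, 0.003], [0.996, 0.089, -0.001], [-0.001, 0.003, -1.0]] F [ 0.   0.5 -1.1] 0.203 30.0
scene brush_grip [([-0.0002, -0.002, 0.0245], 0.69), ([0.0039, 0.0582, -0.215], 0.31)]
scene brush [([0.0001, -0.0012, -0.1323], 0.68)]
scene can [([0.4365, 0.3149, -0.0022], 0.58)]
scene tin [([0.5787, 0.3242, -0.0024], 0.88)]
pin_end [([0.5664, 0.0267, 0.0772], 0.43), ([0.5638, -0.0298, 0.1584], 0.43)]
pin [([0.5683, 0.0451, 0.0457], 0.58), ([0.5578, -0.0274, -0.0006], 0.24)]
top brush_grip []
top brush [([0.0164, 0.3566, -0.2974], 0.61)]
top can [([0.4434, 0.317, -0.0011], 0.84), ([0.5833, 0.0953, -0.0005], 0.53)]
top tin [([0.5767, 0.3263, -0.0039], 0.92)]
pin_end [([0.5628, 0.0222, 0.0817], 0.56), ([0.4711, -0.1276, 0.0047], 0.35)]
pin [([0.567, 0.0476, 0.0405], 0.52)]
44.6 -11.1 0.2 0 0 -0.000 0; 44.6 -11.1 0.2 0 0 -0.000 0; 44.6 -11.1 0.2 0 0 -0.000 0; 44.6 -11.1 0.2 0 0 -0.000 0; 44.6 -11.1 0.2 0 0 -0.000 0; 44.6 -11.1 0.2 0 0 -0.000 0; 44.6 -11.1 0.2 0 0 -0.000 0; 44.6 -11.1 0.2 0 0 -0.000 0
```

```bash
python3 -m jog '44 -11 0 0 0 0 0; 45 -11 0 0 0 0 0; 45 -11 0 0 0 0 0; 45 -11 0 0 0 0 0; 45 -11 0 0 0 0 0; 45 -12 0 0 0 0 0; 45 -12 0 0 0 0 0; 43 -12 0 0 0 0 0; 0 0 0 0 0 0 0; 0 0 0 0 0 0 0'; python3 - <<'E'
from h import *
s=st()
for c in("scene","top"):
    d=capture(c)
    for n in("brush_grip","brush","can"):print(c,n,[(np.round(np.array(r["at"]),4).tolist(),round(r["conf"],2)) for r in place_of(c,n)[:2]])
E
```

```text
time_s: 37.12
position: [0.4412, 0.3166, 0.2934]
tcp_rot: [[-0.09, 0.996, 0.0], [0.996, 0.09, -0.001], [-0.001, 0.0, -1.0]]
force: [0.6, 0.0, -0.3]
opening: 0.198
grasp_force: 30.0
37.125 [0.4412 0.3166 0.2934] [[-0.09, 0.996, 0.0], [0.996, 0.09, -0.001], [-0.001, 0.0, -1.0]] F [ 0.6  0.  -0.3] 0.198 30.0
scene brush_grip [([0.4423, 0.3186, 0.3173], 0.73)]
scene brush [([0.4362, 0.3158, 0.1593], 0.86), ([0.5588, -0.0321, 0.0016], 0.72)]
scene can [([0.4396, 0.3128, 0.0016], 0.63)]
top brush_grip [([0.4411, 0.3143, 0.3182], 0.56)]
top brush [([0.4451, 0.3219, 0.1588], 0.86), ([0.5807, 0.0949, 0.0032], 0.68)]
top can [([0.4424, 0.3203, 0.0029], 0.81)]
```

```bash
python3 -m jog '0 0 25 0 0 0 0; 0 0 25 0 0 0 0; 0 0 20 0 0 0 0; 0 0 15 0 0 0 0; 0 0 15 0 0 0 0; 0 0 15 0 0 0 0; 0 0 15 0 0 0 0; 0 0 10 0 0 0 0; 0 0 7 0 0 0 0; 0 0 4 0 0 0 0; 0 0 0 0 0 0 0'
```

```text
time_s: 38.9
position: [0.4412, 0.3169, 0.1424]
tcp_rot: [[-0.089, 0.996, -0.0], [0.996, 0.089, -0.0], [-0.0, -0.0, -1.0]]
force: [0.6, -0.9, -1.0]
opening: 0.198
grasp_force: 30.0
```

```bash
python3 -m jog '0 0 2 0 0 0 0; 0 0 1 0 0 0 0; 0 0 1 0 0 0 0; 0 0 0 0 0 0 0'; python3 -m jog '0 0 0 0 0 0 25; 0 0 0 0 0 0 40; 0 0 0 0 0 0 60; 0 0 0 0 0 0 60; 0 0 -30 0 0 0 60; 0 0 -40 0 0 0 60; 0 0 -50 0 0 0 60; -50 0 -30 0 0 0 60; -60 0 0 0 0 0 60; -60 0 0 0 0 0 60; -50 0 0 0 0 0 60; 0 0 0 0 0 0 60'; python3 - <<'E'
from h import *
s=st()
q=np.array([[np.cos(YAW),-np.sin(YAW),0],[np.sin(YAW),np.cos(YAW),0],[0,0,1]]).T
for c in("scene","top"):
    d=capture(c)
    for n in("brush_grip","brush","can","punch","tray"):print(c,n,[(np.round(np.array(r["at"]),4).tolist(),round(r["conf"],2)) for r in place_of(c,n)[:1]])
    for n in("pin","pin_end"):print(c,n,[(np.round(1e3*q@(r["at"]-C),1).tolist(),round(r["conf"],2)) for r in place_of(c,n)[:1]])
E
```

```text
time_s: 39.4
position: [0.4411, 0.3169, 0.1384]
tcp_rot: [[-0.089, 0.996, -0.0], [0.996, 0.089, -0.0], [-0.0, -0.0, -1.0]]
force: [-0.0, -0.4, -0.5]
opening: 0.195
grasp_force: 30.0
time_s: 40.9
position: [0.4611, 0.0948, 0.2886]
tcp_rot: [[-0.083, 0.997, 0.0], [0.997, 0.083, -0.001], [-0.001, 0.0, -1.0]]
force: [0.8, 0.3, 0.1]
opening: 0.688
grasp_force: 0.0
40.9 [0.4611 0.0948 0.2886] [[-0.083, 0.997, 0.0], [0.997, 0.083, -0.001], [-0.001, 0.0, -1.0]] F [0.8 0.3 0.1] 0.688 0.0
scene brush_grip [([0.4421, 0.3175, 0.1656], 0.54)]
scene brush [([0.4401, 0.3197, 0.0052], 0.55)]
scene can [([0.441, 0.3137, -0.0007], 0.78)]
scene punch [([0.4835, -0.2799, 0.0124], 0.49)]
scene tray [([0.5872, 0.0893, 0.0025], 0.73)]
scene pin [([-55.9, -269.5, 1.1], 0.59)]
scene pin_end [([1.5, 55.3, 78.6], 0.54)]
top brush_grip [([0.4383, 0.3151, 0.1638], 0.52)]
top brush [([0.4408, 0.3209, -0.0002], 0.66)]
top can [([0.4463, 0.3178, -0.0009], 0.72)]
top punch [([0.484, -0.2838, 0.0065], 0.56)]
top tray [([0.5827, 0.0954, 0.0021], 0.63)]
top pin [([-1.9, 77.9, 41.3], 0.6)]
top pin_end [([-0.6, 54.8, 80.2], 0.59)]
```

```bash
python3 -c "
from rig import *
print(hand_in())"
```

```text
the job is handed in; nothing more can be done
None
```

The job is handed in at about 41 s, with no verdict returned: the pin is out with its head in the tray (leaning on the boss), the punch is on the mat, the socket got two strokes to the floor, and the brush is back in its can; I did not re-measure the bystander items.

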